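# Clip the red gate tile into the dungeon bracket

## Task

The party has reached the red gate: take the dungeon tile with the red gate and push its two ears down into the clip-lined slots of the dark bracket on the play mat, until the tile sits flat on the bracket's base, either way round. Let go of it, and leave the blue gate tile and the plain wall tile where they stand.

Things in the scene. Friction and masses are not known exactly. Their poses are not given: they have to be found in the camera images.
- red_gate_grip (a point): Tile to fit, red-capped wall with red gate. Slab 70x90x8 mm (x,y,z) plus an ear 24 wide (x), 26 long, 8 thick at each y end (142 long in all). Wall to grip: 12 thick (x), 56 long (y), along the slab's middle, 8 to 53 mm above the underside. Point: tile's middle, 31 mm above the underside. z up. Same after a half turn. 0.12 kg, loose, on the mat (top 2 mm above the table).
- seat (a point): Dark fixed bracket. Point: middle of its base's top, where the middle of the tile's underside goes. Base 110x180 mm, top 12 above table. At each y end a cheek with an upright 44 mm slot (x wide), orange flared lips to 42 mm above the seat; cheeks 110 apart, clear between. Steel clips in V narrow slots to 20, touch ears below 20 mm: push down 5 to 20 N, weight alone will not; friction holds it. Tile y along this y.
- blue_gate_grip (a point): Bystander, leave alone: tile of the same shape and size as the red gate tile, but with a blue gate and blue cap on its wall. Point: its middle, 31 mm above its underside; x across the wall, y along it, z up.
- plain_wall_grip (a point): Bystander, leave alone: tile of the same shape and size as the red gate tile, but with a plain dark grey wall, no gate and no coloured cap. Point: its middle, 31 mm above its underside; x across the wall, y along it, z up.

How it is judged:
By the outcome, as a careful person would: the job done as asked, in the order asked, and still so for the second after the job is handed in, with the robot touching nothing.
It also fails if it takes over 38 s, if anything falls off the work surface, if the arm or the gripper's body presses on something with over 40 N, if the wrist force passes 120 N, or if a joint passes its speed limit or range.

## Robot

A 7-joint arm with a two-finger parallel gripper is mounted at the origin on the work surface. World frame = base frame: x ahead of the robot, y to its left, z up, the work surface at z = 0. Lengths are in m, angles in rad, forces in N, time in s.
With the tool pointing down it reaches from about 0.4 to 0.875 m from the base axis. Payload 19.3 kg.
Tool frame: the origin (TCP) lies on the centre line of the jaws, within the pads' length; the fingertips stand 14 mm ahead of it and the grasp point (between the pads) lies 5 mm behind it; y points along the fingers, x is the direction in which the jaws open and shut, and the axes are right-handed (so a half turn about y gives the same grasp; the last joint's range is limited). The gripper opens to 85 mm and grips with 20 to 120 N. Pads are 22 mm wide; open, the fingers measure 114 mm over their backs; the gripper's body (76 mm by 85 mm) begins 54 mm behind the grasp point. The pads swing forward as they close: fully open they stand 13 mm farther back than shut.
Start: joints at [-1.237, 0.521, -0.036, 1.599, 0.021, 1.021, -0.113], TCP at [0.246, 0.575, 0.245] pointing down, gripper open.
Joint ranges: [-2.91, 2.91], [-0.3, 2.13], [-1.5, 1.42], [0.17, 2.43], [-1.26, 4.41], [0.16, 1.93], [-2.52, 2.52]. Speed limits (rad/s): [1.89, 1.89, 2.39, 2.39, 3.01, 3.01, 3.01].

## Interface

Orientations are given as [roll, pitch, yaw] about the fixed x, y, z axes, in that order (R = Rz(yaw) Ry(pitch) Rx(roll)).
In Python, from workcell import monitor, grab_frame, workorder gives the robot as it stands.
- The arm moves only by the tool drive_tool, never from a script. Its argument "steps" is one flat list of numbers, 5 for each row, row after row: the finger opening in mm, from 0 to 85.4, then the shift along the world's x, y, z in mm, then the turn about the world's z in degrees. In form: [fingers, tx, ty, tz, twist, fingers, tx, ty, tz, twist, ...]. A call has exactly 5 rows; each row shifts and turns the commanded pose from where the row before left it; what a row does not reach is not made up. A row lasts 1/12 s, in which the tool goes at most 41.7 mm and 7.16 degrees, less where a joint would pass 70% of its speed; a pose out of reach is approached as far as the arm can. A call is refused whole if a number of a shift passes 41.7 or a number of a turn 7.16, either way. A call with a gripper value outside its range is refused whole. The fingers move at their own pace and stop on an object; "grip_force" is the grip in N (left out, the last holds). Time passes only in rows, so rows that do not move let the fingers close, or fill a call up. It gives the time, the measured TCP pose, the force and the opening at its end, in the units of the state.
- monitor.observe(): the state, without advancing time (a new reading comes with each control period).
- grab_frame(name): name is "scene" or "side" or "wrist"; returns a dict with "frame" (400x640x3 uint8, red, green, blue), "vertical_fov" (degrees; the focal length in pixels is half the picture's height over the tangent of half this angle, whatever the lens; pixels are square), "cx", "cy" (the principal point, pixels), "xyz" and "orientation" of the camera in the world. Camera axes: x right, y down, z forward; pixel columns grow to the right and rows downward; lengths in m; the calibration is good to about 2 mm. The wrist camera is an equidistant fisheye: a pixel r from the principal point sees the ray r / f radians off the axis. A picture is of the moment at which its call begins. There is no depth.
- workorder.job_done(): hands the job in, once; it reports no verdict.
The state is a dict: "clock": time; "qpos": joint angles; "qd": joint speeds; "joint_efforts": joint torques, N m; "position": TCP position; "tool_rot": TCP orientation; "force": force on the tool from outside, world axes, zero at the start; "moment": the same for the moment, N m; "grip_width": finger opening in m.
Only numpy, scipy, OpenCV 4.12 (cv2) and the standard library are available. Lean on these libraries where they do the work, as an engineer would, in place of code of your own. Each camera call takes 0.05 s, during which the arm holds its last target. There are 200 camera calls.

## Working session

There is one attempt and no reset: what is moved stays moved. The work goes in short steps, Python scripts to look and compute and a tool call to move; the robot and the scene stay as the last step left them, time stands still between calls to the robot, and variables do not carry over. Pictures are saved under pics/ and viewed, about 8 in all and at most 12, crops included, and the job is handed in when it is done.

Besides the shell and the picture viewer there is one more tool, called after "Emit:" by a JSON object that holds its "op" and its "data", one argument or row to a line. drive_tool: Moves the arm, as the interface text tells. Its arguments: {"type":"object","properties":{"steps":{"type":"array"},"grip_force":{"type":"number"}},"required":["steps"]}

```bash
mkdir -p pics
cat > h.py <<'E'
import numpy as np, cv2, json
from scipy.spatial.transform import Rotation as R
from workcell import monitor, grab_frame, workorder
def snap(name,out):
    d=grab_frame(name); f=np.asarray(d["frame"]); cv2.imwrite("pics/"+out+".png",f[:,:,::-1])
    m={k:(np.asarray(v).tolist() if not np.isscalar(v) else v) for k,v in d.items() if k!="frame"}; m["fish"]=name=="wrist"
    json.dump(m,open("pics/"+out+".json","w")); return m
def rot(o):
    o=np.asarray(o); 
    return o if o.shape==(3,3) else (R.from_euler("xyz",o).as_matrix() if o.size==3 else R.from_quat(o).as_matrix())
def ray(m,u,v):
    f=200/np.tan(np.radians(m["vertical_fov"])/2); x,y=u-m["cx"],v-m["cy"]
    if m["fish"]:
        r=np.hypot(x,y)+1e-9; t=r/f; d=np.array([x/r*np.sin(t),y/r*np.sin(t),np.cos(t)])
    else: d=np.array([x,y,f])
    return rot(m["orientation"])@d
def hit(m,u,v,z):
    d=ray(m,u,v); p=np.array(m["xyz"]); return p+d*(z-p[2])/d[2]
E
python3 - <<'E'
from h import *
for n in("scene","side","wrist"): print(n,snap(n,n+"0"))
print(monitor.observe())
a=[cv2.imread(f"pics/{n}0.png") for n in("scene","side","wrist")]
E
```

```text
scene {'vertical_fov': 56.294929964027254, 'cx': 322.92851580642906, 'cy': 192.51371923034284, 'xyz': [1.0727898066636887, 0.2632548592937164, 0.6772986384391787], 'orientation': [-2.388472438128801, -0.010627313402310712, 2.091652928217562], 'fish': False}
side {'vertical_fov': 56.65374474139082, 'cx': 318.61806855205276, 'cy': 200.57468200067322, 'xyz': [0.12767906347446473, -0.44154427850176714, 0.5664719997791383], 'orientation': [-2.247670499919457, 0.018828009496103526, -0.837949579140747], 'fish': False}
wrist {'vertical_fov': 65.70646984690485, 'cx': 317.783843766595, 'cy': 200.0965491421115, 'xyz': [0.18269724336303209, 0.6015182916980358, 0.37313458583028875], 'orientation': [2.867567607824177, 0.0010698230268142428, 1.1661237062267862], 'fish': True}
{'clock': 0.15, 'qpos': array([-1.23719255,  0.52188017, -0.03635481,  1.59987613,  0.02119178,
        1.02107329, -0.1128124 ]), 'qd': array([ 0.0008475 , -0.00401862, -0.00119105, -0.00250198, -0.00180525,
       -0.00058406,  0.0004759 ]), 'joint_efforts': array([ 1.00112338e-03, -9.27381778e+01,  1.98016360e+00, -3.70054150e+01,
        1.79343775e-02,  6.38315367e-03, -9.11439611e-05]), 'position': array([0.24549067, 0.57451115, 0.24485604]), 'tool_rot': array([-1.57083197e+00,  8.51937332e-04,  1.16698724e+00]), 'force': array([-0.46090933, -0.54823863,  0.67653814]), 'moment': array([ 0.04152202,  0.02976043, -0.02413774]), 'grip_width': 0.0851169972534392}
```

View pics/scene0.png

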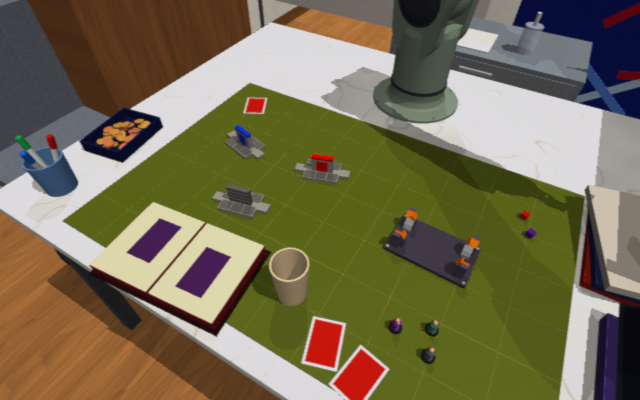

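View pics/side0.png

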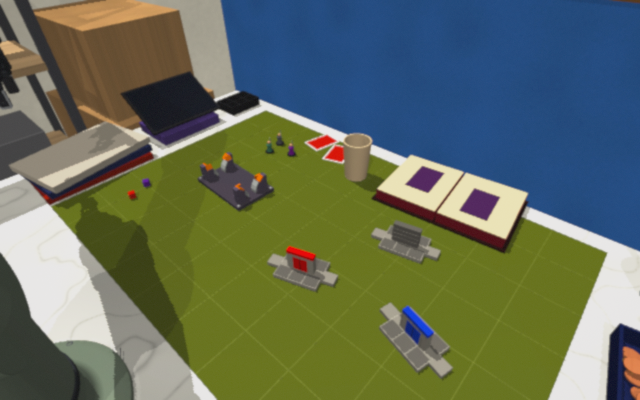

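Scene: red tile ~(322,169), bracket ~(433,250); side: red tile ~(302,270), bracket ~(235,183). Blue and plain tiles and a mug are near the red tile; enlarging.

Run:
```python
import cv2,numpy as np
def c(n,x,y):
    p=cv2.imread(f"pics/{n}0.png")[y:y+75,x:x+100]; return cv2.resize(p,None,fx=4,fy=4,interpolation=cv2.INTER_CUBIC)
# origins: scene red(275,130) scene bracket(383,200 -> 100x87)
def c2(n,x,y,w,h):
    p=cv2.imread(f"pics/{n}0.png")[y:y+h,x:x+w]; return cv2.resize(p,(400,300),interpolation=cv2.INTER_CUBIC)
o=np.vstack([np.hstack([c("scene",270,130),c2("scene",375,205,120,90)]),np.hstack([c("side",255,230),c("side",185,140)])])
cv2.imwrite("pics/crop0.png",o)
```

```text
(no output)
```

View pics/crop0.png

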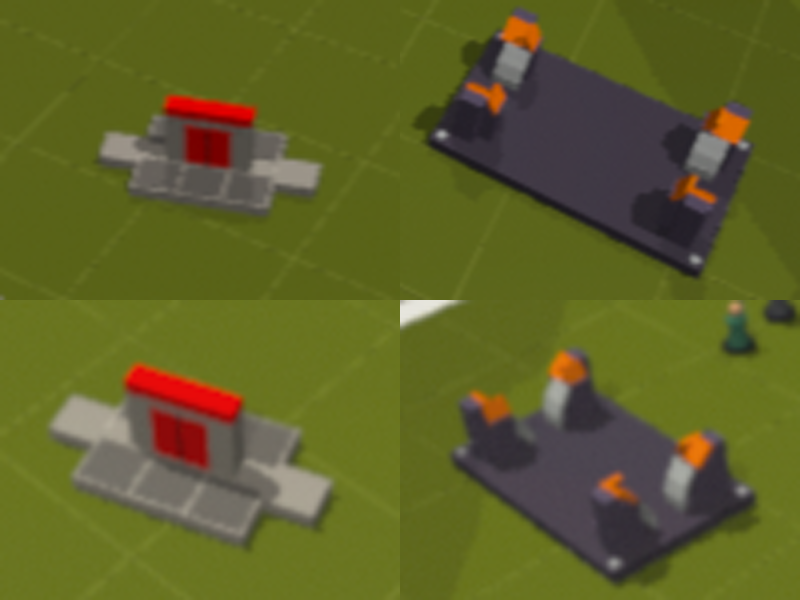

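```bash
cat > m.py <<'E'
from h import *
def P(n,pts,z):
    m=json.load(open(f"pics/{n}.json")); return np.array([hit(m,u,v,z)[:2] for u,v in pts])
def sc(p,ox,oy,x,y,s): return [((u-ox+.5)/s+x-.5,(v-oy+.5)/s+y-.5) for u,v in p]
def rep(t,a,b):
    c=(a+b)/2;d=b-a; print(t,"mid",c.round(4),"len",np.linalg.norm(d).round(4),"yaw",np.degrees(np.arctan2(d[1],d[0])).round(1))
E
python3 - <<'E'
from m import *
for n,p in (("scene0",sc([(107,133),(100,157),(322,163),(315,188)],0,0,270,130,4)),("side0",sc([(72,396),(50,428),(332,483),(318,516)],0,300,255,230,4))):
    q=P(n,p,.010); rep("red "+n,(q[0]+q[1])/2,(q[2]+q[3])/2)
for n,p in (("scene0",sc([(440,135),(695,260),(742,146)],400,0,375,205,10/3)),("side0",sc([(461,455),(614,564),(742,492)],400,300,185,140,4))):
    q=P(n,p,.012); rep("br diag "+n,q[0],q[2]); rep(" e1",q[0],q[1]); rep(" e2",q[1],q[2])
E
```

```text
red scene0 mid [ 0.457  -0.0842] len 0.1422 yaw 108.8
red side0 mid [ 0.4574 -0.0866] len 0.1431 yaw -71.8
br diag scene0 mid [0.5485 0.2413] len 0.1944 yaw 117.7
 e1 mid [0.5972 0.2394] len 0.1685 yaw 87.7
 e2 mid [0.5519 0.3255] len 0.0974 yaw 177.8
br diag side0 mid [0.5469 0.2397] len 0.1932 yaw -61.5
 e1 mid [0.4982 0.242 ] len 0.1651 yaw -91.8
 e2 mid [0.5443 0.1572] len 0.0975 yaw -2.8
```

Emit:
{"op": "drive_tool", "data": {
  "steps": [50,22,-30,0,-5,50,22,-30,0,-5,50,22,-30,0,-5,50,22,-30,0,-5,50,22,-30,0,-5],
  "grip_force": 60
}}

```text
clock: 0.57
position: [0.3563, 0.423, 0.2452]
tool_rot: [-1.571, 0.0, 0.726]
force: [0.5, 1.0, 0.3]
grip_width: 0.0501
```

Emit:
{"op": "drive_tool", "data": {
  "steps": [50,22,-32,0,-5,50,22,-32,0,-5,50,20,-35,0,-5,50,10,-38,0,-4,50,5,-38,0,-4]
}}

```text
clock: 0.98
position: [0.4356, 0.2477, 0.2451]
tool_rot: [-1.571, -0.0, 0.325]
force: [0.9, 1.1, -0.4]
grip_width: 0.0498
```

Emit:
{"op": "drive_tool", "data": {
  "steps": [50,0,-38,0,0,50,0,-38,0,0,50,0,-38,-10,0,50,0,-38,-10,0,50,0,-38,-10,0]
}}

```text
clock: 1.4
position: [0.4342, 0.0581, 0.2152]
tool_rot: [-1.571, -0.001, 0.33]
force: [1.4, -0.3, 0.4]
grip_width: 0.05
```

Emit:
{"op": "drive_tool", "data": {
  "steps": [50,6,-36,-10,0,50,6,-36,-10,0,50,6,-36,-10,0,50,5,-35,-10,0,50,0,0,0,0]
}}

```text
clock: 1.82
position: [0.457, -0.0898, 0.174]
tool_rot: [-1.573, 0.002, 0.322]
force: [-1.6, -0.7, -1.1]
grip_width: 0.0501
```

Run:
```python
from h import *
snap("wrist","w1"); s=monitor.observe(); print(s["position"],s["tool_rot"],s["clock"])
```

```text
[ 0.45701502 -0.08675025  0.17448547] [-1.57133475  0.00170281  0.32342499] 1.8667
```

View pics/w1.png

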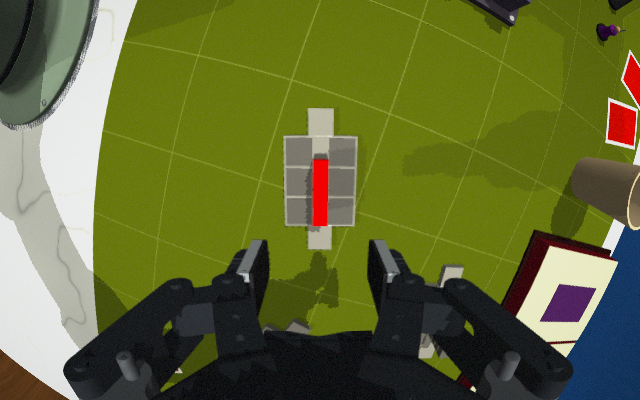

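The wrist view shows the red tile upright between the jaws; ear ends' corners ~(308,108),(333,108) and (308,249),(331,249), cap (313..328, 158..226).

Run:
```python
from m import *
q=P("w1",[(308,108),(333,108),(308,249),(331,249)],.010); rep("ears",(q[0]+q[1])/2,(q[2]+q[3])/2)
q=P("w1",[(313,158),(328,158),(313,226),(328,226)],.055); rep("cap",(q[0]+q[1])/2,(q[2]+q[3])/2)
```

```text
ears mid [ 0.4575 -0.0852] len 0.1417 yaw -71.9
cap mid [ 0.4575 -0.0845] len 0.0581 yaw -71.5
```

Emit:
{"op": "drive_tool", "data": {
  "steps": [50,0,1,-30,0,50,0,0,-30,0,50,0,0,-30,0,50,0,0,-28,0,50,0,0,-15,0]
}}

```text
clock: 2.28
position: [0.4566, -0.0812, 0.0398]
tool_rot: [-1.569, 0.002, 0.33]
force: [-0.8, 0.7, 0.1]
grip_width: 0.0499
```

Emit:
{"op": "drive_tool", "data": {
  "steps": [50,0,0,-10,0,50,0,0,0,0,0,0,0,0,0,0,0,0,0,0,0,0,0,0,0]
}}

```text
clock: 2.7
position: [0.4582, -0.0822, 0.0334]
tool_rot: [-1.571, -0.002, 0.329]
force: [-1.4, -0.6, -0.4]
grip_width: 0.0142
```

Emit:
{"op": "drive_tool", "data": {
  "steps": [0,0,0,0,0,0,0,0,0,0,0,0,0,0,0,0,0,0,10,0,0,0,0,20,0]
}}

```text
clock: 3.12
position: [0.4569, -0.0821, 0.0623]
tool_rot: [-1.57, 0.002, 0.329]
force: [-1.1, -0.2, -1.1]
grip_width: 0.0111
```

Emit:
{"op": "drive_tool", "data": {
  "steps": [0,0,0,30,0,0,0,0,30,0,0,5,20,25,0,0,8,30,0,-2,0,8,30,0,-2]
}}

```text
clock: 3.53
position: [0.4795, -0.0015, 0.15]
tool_rot: [-1.571, -0.004, 0.256]
force: [0.6, -0.6, -2.0]
grip_width: 0.0112
```

Emit:
{"op": "drive_tool", "data": {
  "steps": [0,10,33,0,-2,0,10,33,0,-2,0,10,33,0,-3,0,10,33,0,-3,0,10,33,0,-3]
}}

```text
clock: 3.95
position: [0.5287, 0.1647, 0.1486]
tool_rot: [-1.57, -0.001, 0.03]
force: [1.1, -1.1, -1.6]
grip_width: 0.011
```

Emit:
{"op": "drive_tool", "data": {
  "steps": [0,10,33,0,-3,0,8,24,0,-1,0,3,12,0,0,0,0,0,0,0,0,0,0,0,0]
}}

```text
clock: 4.37
position: [0.5493, 0.2315, 0.1479]
tool_rot: [-1.571, -0.0, -0.036]
force: [-0.3, -1.6, -1.4]
grip_width: 0.011
```

Run:
```python
from h import *
snap("wrist","w2"); s=monitor.observe(); print(s["position"],s["tool_rot"],s["clock"],s["force"],s["grip_width"])
```

```text
[0.5493405  0.23061037 0.14786992] [-1.57114462e+00 -1.39877872e-05 -3.76735446e-02] 4.4167 [-0.61212402 -0.31702583 -0.72750263] 0.01111470762186129
```

View pics/w2.png

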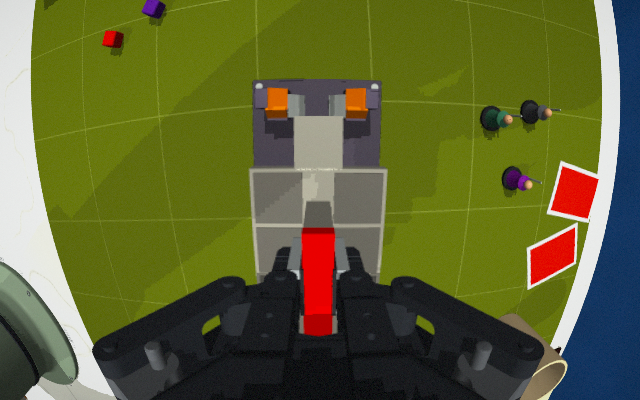

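Tile held level: ear end (294..343,116), slab front edge (250,170)–(386,169); bracket's far edge (253,80)–(381,81), bolts (262,86),(374,86), lips symmetric at (277,103),(356,103).

Run:
```python
from m import *
def y(t,p,z,back):
    q=P("w2",p,z); d=q[1]-q[0]; a=np.arctan2(d[1],d[0]); n=np.array([-np.sin(a),np.cos(a)]); c=q.mean(0)
    print(t,c.round(4),"len",np.linalg.norm(d).round(4),"yaw x",np.degrees(a).round(1),"centre",(c-n*back).round(4))
y("ear end",[(294,116),(343,116)],.1245,.071)
y("slab",[(250,170),(386,169)],.1245,.045)
y("base",[(253,80),(381,81)],.012,.090)
y("bolts",[(262,86),(374,86)],.012,.083)
y("lips",[(264,88),(367,88)],.054,.09); y("lips in",[(288,118),(345,118)],.054,.055)
```

```text
ear end [0.5524 0.2997] len 0.0238 yaw x -2.1 centre [0.5498 0.2288]
slab [0.5511 0.2734] len 0.0686 yaw x -1.7 centre [0.5498 0.2285]
base [0.5525 0.3312] len 0.1087 yaw x -2.6 centre [0.5483 0.2413]
bolts [0.5531 0.326 ] len 0.0948 yaw x -2.1 centre [0.5501 0.2431]
lips [0.5511 0.3204] len 0.0732 yaw x -2.2 centre [0.5476 0.2304]
lips in [0.551  0.2982] len 0.0405 yaw x -2.2 centre [0.5489 0.2433]
```

Emit:
{"op": "drive_tool", "data": {
  "steps": [0,-1,12,0,0,0,0,0,-20,0,0,0,0,-20,0,0,0,0,-15,0,0,0,0,0,0]
}}

```text
clock: 4.83
position: [0.5472, 0.2426, 0.0902]
tool_rot: [-1.573, 0.003, -0.038]
force: [-0.4, -0.1, -1.2]
grip_width: 0.0115
```

Run:
```python
from h import *
s=monitor.observe(); print(s["position"],s["tool_rot"],s["clock"],s["force"])
snap("wrist","w3");snap("side","s3");snap("scene","c3")
a=cv2.imread("pics/s3.png")[120:220,170:290];b=cv2.imread("pics/c3.png")[180:300,370:500]
w=cv2.imread("pics/w3.png")[30:330,200:440]
o=np.hstack([np.vstack([cv2.resize(a,(360,300),interpolation=2),cv2.resize(b,(360,300),interpolation=2)]),cv2.resize(w,(440,600)[:2],interpolation=2)])
cv2.imwrite("pics/x3.png",o)
```

```text
[0.54720059 0.242645   0.09015373] [-1.57260612  0.00321867 -0.03812973] 4.8333 [-0.43352183 -0.0870619  -1.23829091]
```

View pics/x3.png

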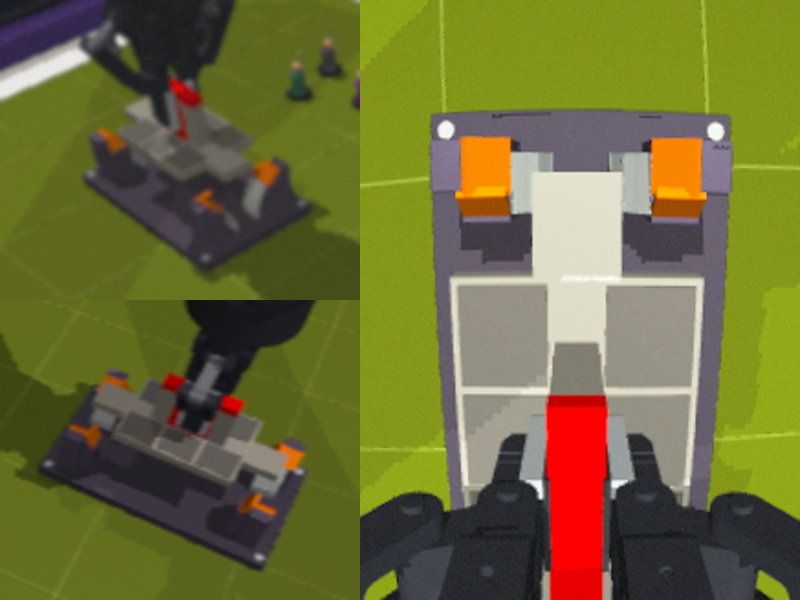

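The tile is above the slots, level, ear centre ~1 mm left of the lips' centre (576 vs 581 in the 1.8x crop); correct by +1 mm and press down.

Emit:
{"op": "drive_tool", "data": {
  "steps": [0,1,0,-10,0,0,0,0,-10,0,0,0,0,-7,0,0,0,0,-4,0,0,0,0,-3,0],
  "grip_force": 100
}}

```text
clock: 5.4
position: [0.5492, 0.2436, 0.0575]
tool_rot: [-1.571, 0.001, -0.037]
force: [-2.7, -0.5, 3.1]
grip_width: 0.0108
```

Emit:
{"op": "drive_tool", "data": {
  "steps": [0,0,0,-3,0,0,0,0,-3,0,0,0,0,-2,0,0,0,0,-2,0,0,0,0,0,0]
}}

```text
clock: 5.82
position: [0.5496, 0.2438, 0.0481]
tool_rot: [-1.571, -0.0, -0.037]
force: [-1.2, 0.8, -1.2]
grip_width: 0.0106
```

Emit:
{"op": "drive_tool", "data": {
  "steps": [0,0,0,-2,0,0,0,0,-1,0,0,0,0,-1,0,0,0,0,-1,0,0,0,0,0,0]
}}

```text
clock: 6.23
position: [0.5496, 0.2437, 0.0436]
tool_rot: [-1.571, -0.0, -0.037]
force: [-4.1, -0.2, 8.9]
grip_width: 0.011
```

Emit:
{"op": "drive_tool", "data": {
  "steps": [0,0,0,-1,0,0,0,0,-1,0,0,0,0,0,0,0,0,0,0,0,0,0,0,0,0]
}}

```text
clock: 6.65
position: [0.5497, 0.2438, 0.0435]
tool_rot: [-1.57, -0.0, -0.038]
force: [-16.5, -4.5, 48.9]
grip_width: 0.0106
```

Run:
```python
from h import *
s=monitor.observe(); print(s["position"],s["tool_rot"],s["clock"],s["force"])
snap("wrist","w4");snap("side","s4");snap("scene","c4")
a=cv2.imread("pics/s4.png")[120:220,170:290];b=cv2.imread("pics/c4.png")[180:300,370:500]
w=cv2.imread("pics/w4.png")[30:330,200:440]
o=np.hstack([np.vstack([cv2.resize(a,(360,300),interpolation=2),cv2.resize(b,(360,300),interpolation=2)]),cv2.resize(w,(440,600)[:2],interpolation=2)])
cv2.imwrite("pics/x4.png",o)
```

```text
[0.54967812 0.2437518  0.04348628] [-1.56955907e+00 -5.79565420e-05 -3.76008333e-02] 6.65 [-16.47914967  -4.49627273  48.94974232]
```

View pics/x4.png

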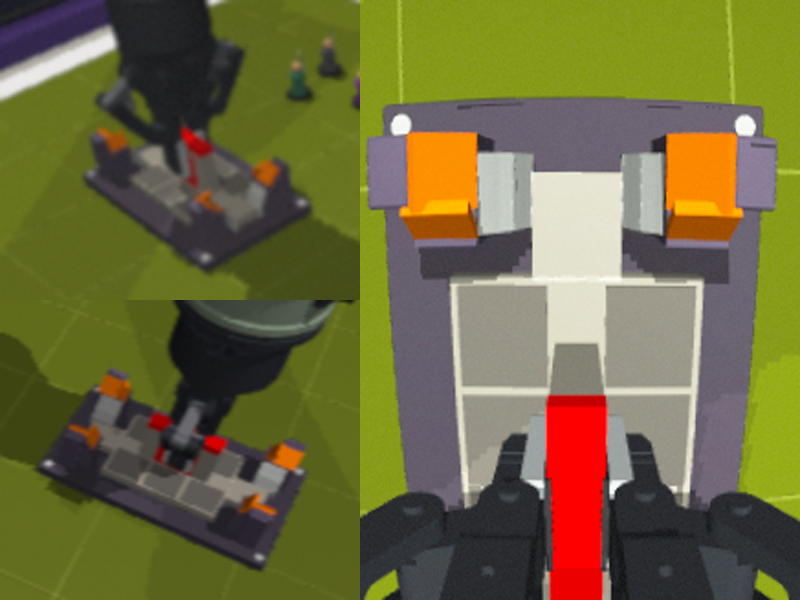

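Ears are seated between the clips on the base; Z stopped at 43.5 mm (expected 43.4) with a sharp force rise to 49 N. Unload, open, retreat.

Emit:
{"op": "drive_tool", "data": {
  "steps": [0,0,0,2,0,0,0,0,0,0,30,0,0,0,0,30,0,0,0,0,30,0,0,0,0]
}}

```text
clock: 7.22
position: [0.5496, 0.2436, 0.043]
tool_rot: [-1.571, 0.0, -0.037]
force: [-0.1, 0.4, 0.6]
grip_width: 0.03
```

Emit:
{"op": "drive_tool", "data": {
  "steps": [30,0,0,5,0,30,0,0,15,0,30,0,0,30,0,30,0,0,35,0,30,0,0,35,0]
}}

```text
clock: 7.63
position: [0.5493, 0.2433, 0.1646]
tool_rot: [-1.572, 0.001, -0.038]
force: [0.5, 1.0, 0.6]
grip_width: 0.03
```

Emit:
{"op": "drive_tool", "data": {
  "steps": [30,0,0,20,0,30,-15,-15,0,0,30,-20,-20,0,0,30,-20,-20,0,0,30,0,0,0,0]
}}

```text
clock: 8.05
position: [0.4917, 0.185, 0.1837]
tool_rot: [-1.572, 0.002, -0.04]
force: [1.9, 0.5, 0.6]
grip_width: 0.0301
```

Run:
```python
from h import *
s=monitor.observe(); print(s["position"],s["clock"],s["force"],s["grip_width"])
snap("wrist","w5");snap("side","s5");snap("scene","c5")
a=cv2.imread("pics/s5.png");b=cv2.imread("pics/c5.png")[190:290,370:500]
w=cv2.imread("pics/w5.png")
o=np.vstack([np.hstack([cv2.resize(a[125:215,175:295],(400,300),interpolation=2),cv2.resize(b,(400,300),interpolation=2)]),np.hstack([cv2.resize(w,(480,300),interpolation=3),cv2.resize(a[180:390,250:474],(320,300),interpolation=2)])])
cv2.imwrite("pics/x5.png",o)
```

```text
[0.49170743 0.18500964 0.18370799] 8.05 [1.9380088  0.51922463 0.55194237] 0.030082509433170274
```

View pics/x5.png

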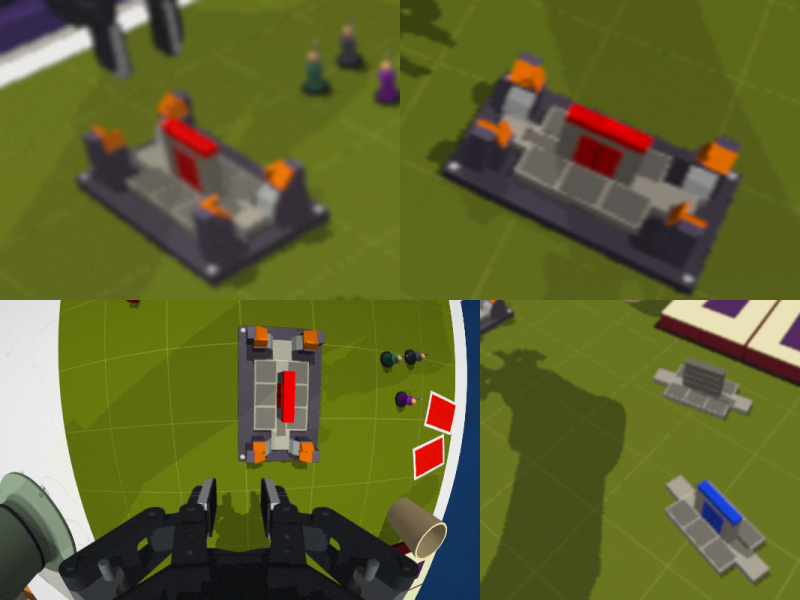

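The tile sits flat in the bracket: slab on the base, ears between the clips, both ends even. The blue and plain tiles stand where they were. In-hand pixels were the same before and after pressing, so there was no slip or tilt.

```bash
python3 -c "
from workcell import workorder; print(workorder.job_done())"
```

```text
the job is handed in; nothing more can be done
None
```

I gripped the red gate tile by its wall, carried it over, pushed its ears down into the bracket's slots and let go. I then moved the arm clear and handed the job in at about 8 s.

- **Seating:** the downward push stopped with the tool at z = 43.5 mm, against 43.4 mm expected for a tile sitting on the base. The force then rose to about 49 N, well above the clips' 5 to 20 N. There was also a 16 N sideways force in x at that point, which was gone after release.
- **Grip:** the tile sat at the same place in the wrist picture before and after the push, so it did not slip or tilt in the gripper.
- **After release:** pictures from all three cameras show the tile flat on the base with the ears between the clips. I judged flatness by eye and did not measure the tile's height again after letting go.
- **Bystanders:** the blue gate and plain wall tiles look undisturbed, and the arm touched nothing at hand-in.

No check failed. The tool position readings wavered by 1 to 2 mm during motion.

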